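Sweep used tube caps off the board into the waste bin

ROBOT

A 6-joint arm with a two-finger parallel gripper is mounted at the origin on the work surface. World frame = base frame: x ahead of the robot, y to its left, z up, the work surface at z = 0. Lengths are in m, angles in rad, forces in N, time in s.
With the tool pointing down it reaches from about 0.375 to 0.9 m from the base axis. Payload 3.1 kg.
Tool frame: the origin (TCP) lies at the very end of the fingers, on their centre line; the grasp point (between the pads) lies 19 mm behind it; z points along the fingers, y is the direction in which the jaws open and shut (so a half turn about z gives the same grasp; the last joint's range is limited). The gripper opens to 87 mm and grips with 3 to 60 N. Pads are 19 mm wide; open, the fingers measure 117 mm over their backs; the gripper's body (75 mm by 190 mm) begins 51 mm behind the grasp point.
Start: joints at [-1.331, 0.527, 1.433, -0, 1.181, -0.178], TCP at [0.254, -0.571, 0.223] pointing down, gripper open.
Joint ranges: [-3.08, 3.08], [-0.75, 2.2], [0.22, 2.44], [-1.43, 4.57], [0, 2.65], [-2.85, 2.85]. Speed limits (rad/s): [2.79, 2.79, 3.14, 3.14, 3.14, 3.14].

INTERFACE

Orientations are given as a unit quaternion [x, y, z, w].
In Python, from rig import robot gives the robot as it stands.
- The arm moves only by the tool arm_command, never from a script. Its argument "targets" is a list of rows, each a list of 5 numbers: the shift along the tool's x, y, z in cm, then the turn about the tool's z in rad, then the finger opening in cm, from 0 to 8.7. In form: [[dx, dy, dz, spin, hand], ...]. A call has 1 to 5 rows; each row is the pose to reach, as a shift and turn from the pose commanded when the call began, along the tool's axes at that moment; what a row does not reach only later rows make up. A row lasts 1/8 s, in which the tool goes at most 62.5 mm and 10.7 degrees, less where a joint would pass 70% of its speed; a pose out of reach is approached as far as the arm can. A call with a gripper value outside its range is refused whole. The fingers move at their own pace and stop on an object; "newtons" is the grip in N (left out, the last holds). Time passes only in rows, so rows that repeat a pose let the fingers close. It gives the time, the measured TCP pose, the force and the opening at its end, in the units of the state.
- robot.get_obs(): the state, without advancing time (a new reading comes with each control period).
- robot.camera(name): name is "scene" or "top" or "wrist"; returns (picture, depth): 384x512x3 uint8, red, green, blue; 384x512 float32, m along the optical axis (not along the pixel's ray), 0 where there is no reading.
- robot.camera_model(name): a dict with "mtx" (3x3 intrinsics, pixels), "extrinsics" (4x4, takes a point from world to camera coordinates). Camera axes: x right, y up, looking along -z (the intrinsics and any distortion apply to the point x, -y, -z); pixel columns grow to the right and rows downward; lengths in m; the calibration is good to about 2 mm. A picture is of the moment at which its call begins: read the wrist's pose just before it. camera_model takes no time and is no camera call; for the wrist camera it gives the pose at the moment of the call.
- robot.hand_in(): hands the job in, once; it reports no verdict.
The state is a dict: "time": time; "q": joint angles; "joint_velocities": joint speeds; "joint_torque": joint torques, N m; "position": TCP position; "tool_rot": TCP orientation; "ft_force": force on the tool from outside, world axes, zero at the start; "moment": the same for the moment, N m; "grip_width": finger opening in m.
Only numpy, scipy, OpenCV 4.12 (cv2) and the standard library are available. Lean on these libraries where they do the work, as an engineer would, in place of code of your own. Each camera call takes 0.05 s, during which the arm holds its last target.

TASK

Clear the raised white work board: with the fingertips, sweep all three used orange caps along the board and over its open end, so that they drop into the blue bin there. Slide them only, do not pick them up or lift them, and leave the green tube rack, the amber jar and the clean blue cap standing where they are.

Things in the scene. Friction and masses are not known exactly. Their poses are not given: they have to be found in the camera images.
- station: fixed raised work board with a bin at one end. Origin on the bench (z = 0); x runs across the board, y along it towards the bin, z up. White flat top 60 mm above the bench: x -150 to 150 mm, y -250 to 100 mm. Aluminium lip, 6 mm thick, 8 mm high, on both long sides and the closed end (y = -250 mm); the end at y = 100 mm is open, no lip
- edge (a point): middle of the board's open end, on its top surface (station x 0, y 100 mm, z 60 mm); the bin begins here; axes as the station's
- bin (a point): centre of the floor of the blue open-topped waste bin that joins the board's open end (station x 0, y 150 mm, z 4 mm). The bin covers station y 100 to 200 mm, x -150 to 150 mm; its three walls are 6 mm thick and 80 mm high (20 mm above the board's top)
- cap_a_mid (a point): used orange screw cap of a sample tube, a loose flat disc 34 mm in diameter, 14 mm high, about 12 g, lying flat on the board; the point is its centre (7 mm above the board), z along its axis; lies within 50 mm of the board's centre line, at least 70 mm from the other orange caps along the board
- cap_b_mid (a point): used orange screw cap of a sample tube, a loose flat disc 34 mm in diameter, 14 mm high, about 12 g, lying flat on the board; the point is its centre (7 mm above the board), z along its axis; lies within 50 mm of the board's centre line, at least 70 mm from the other orange caps along the board
- cap_c_mid (a point): used orange screw cap of a sample tube, a loose flat disc 34 mm in diameter, 14 mm high, about 12 g, lying flat on the board; the point is its centre (7 mm above the board), z along its axis; lies within 50 mm of the board's centre line, at least 70 mm from the other orange caps along the board
- rack_mid (a point): small green tube rack with white microtubes in it, standing loose near a long side of the board, its centre about 118 mm from the board's centre line: 36 mm (its x) by 80 mm (its y), block 28 mm high, tubes up to 41 mm; 120 g; the point is the middle of the block, 14 mm above the board. Not to be moved
- jar_mid (a point): amber sample jar with a white lid, 30 mm in diameter, 42 mm high, 60 g, standing loose near a long side of the board, about 118 mm from its centre line; the point is half-way up. Not to be moved
- clean_cap_mid (a point): clean blue cap with a white middle, same size as the orange ones (34 mm by 14 mm), lying near a long side of the board, about 118 mm from its centre line; the point is its centre. Not to be moved

How it is judged:
At the end, for the whole second after the job is handed in: All three orange caps lie at rest in the blue bin (centres between its walls and at least 14 mm below the board's top); rack, jar and blue cap stand upright within 15 mm of where they were (x of cap_a_mid in the frame of station between -0.145 and 0.145 m and y of cap_a_mid in the frame of station between 0.1 and 0.195 m and z of each of cap_a_mid, cap_b_mid, cap_c_mid in the frame of station below 0.046 m and linear speed of each of cap_a, cap_b, cap_c below 0.03 m/s and x of cap_b_mid in the frame of station between -0.145 and 0.145 m and y of cap_b_mid in the frame of station between 0.1 and 0.195 m and x of cap_c_mid in the frame of station between -0.145 and 0.145 m and y of cap_c_mid in the frame of station between 0.1 and 0.195 m and distance of each of rack_mid, jar_mid, clean_cap_mid from where it was at the start of the episode below 0.015 m and angle between each of rack_mid, jar_mid, clean_cap_mid's own z axis and vertical below 0.3 rad); the robot touches nothing.
It fails at once if an orange cap is lifted: 6 mm or more clear of the board while level, or 13 mm in any attitude ((z of cap_a_mid in the frame of station above 0.08 m or (z of cap_a_mid in the frame of station above 0.073 m and angle between cap_a_mid's own z axis and vertical below 0.15 rad)) or (z of cap_b_mid in the frame of station above 0.08 m or (z of cap_b_mid in the frame of station above 0.073 m and angle between cap_b_mid's own z axis and vertical below 0.15 rad)) or (z of cap_c_mid in the frame of station above 0.08 m or (z of cap_c_mid in the frame of station above 0.073 m and angle between cap_c_mid's own z axis and vertical below 0.15 rad))).
It fails at once if the rack, jar or blue cap is shifted by more than 15 mm or tipped ((distance of rack_mid from where it was at the start of the episode above 0.015 m or angle between rack_mid's own z axis and vertical above 0.3 rad) or (distance of jar_mid from where it was at the start of the episode above 0.015 m or angle between jar_mid's own z axis and vertical above 0.3 rad) or (distance of clean_cap_mid from where it was at the start of the episode above 0.015 m or angle between clean_cap_mid's own z axis and vertical above 0.3 rad)).
It also fails if it takes over 48 s, if anything falls off the work surface, if the arm or the gripper's body presses on something with over 40 N, if the wrist force passes 120 N, or if a joint passes its speed limit or range.

## Working session

There is one attempt and no reset: what is moved stays moved. The work goes in short steps, Python scripts to look and compute and a tool call to move; the robot and the scene stay as the last step left them, time stands still between calls to the robot, and variables do not carry over. Pictures are saved under pics/ and viewed, and the job is handed in when it is done.

Besides the shell and the picture viewer there is one more tool, called by a JSON object that holds its "fn" and its "kwargs", one argument or row to a line. arm_command: Moves the arm, as the interface text tells. Its arguments: {"type":"object","properties":{"targets":{"type":"array","items":{"type":"array","items":{"type":"number"}}},"newtons":{"type":"number"}},"required":["targets"]}

```bash
mkdir -p pics; ls
cat > h.py <<'E'
import numpy as np, cv2
from rig import robot
def save(n,pic): cv2.imwrite('pics/'+n+'.png',cv2.cvtColor(pic,cv2.COLOR_RGB2BGR))
def backproj(m,u,v,d):
    K=np.array(m['mtx']);E=np.array(m['extrinsics'])
    p=np.linalg.inv(K)@np.array([u,v,1.])*d
    p=np.array([p[0],-p[1],-p[2],1])
    return (np.linalg.inv(E)@p)[:3]
def atz(m,u,v,z):
    a=backproj(m,u,v,0.);b=backproj(m,u,v,1.)
    t=(z-a[2])/(b[2]-a[2]);return a+t*(b-a)
E
python3 - <<'E'
from h import *
o=robot.get_obs();print(o)
for n in('top','scene'):
    p,d=robot.camera(n);save(n+'0',p);np.save(n+'0.npy',d)
    m=robot.camera_model(n);print(n,m)
E
```

```text
pics
{'time': 0.0, 'q': array([-1.33051042e+00,  5.28453127e-01,  1.43390150e+00, -2.84425430e-07,
        1.18141325e+00, -1.78517861e-01]), 'joint_velocities': array([ 0.00057127, -0.00166486,  0.00071314,  0.00040428, -0.00179393,
       -0.00062318]), 'joint_torque': array([ 9.17746693e-04, -4.40039241e+01, -1.76590562e+01,  6.33442705e-02,
        5.82565984e-02, -1.71708280e-04]), 'position': array([ 0.25400566, -0.57024944,  0.22157992]), 'tool_rot': array([ 9.78154833e-01,  2.07874816e-01, -3.37160049e-05, -1.08709141e-03]), 'ft_force': array([-0.06317797, -0.09380212,  0.59129817]), 'moment': array([ 0.01041026,  0.00458811, -0.06372896]), 'grip_width': 0.08692402713224759}
top {'mtx': array([[373.9866256 ,   0.        , 259.19651655],
       [  0.        , 373.9866256 , 194.67574025],
       [  0.        ,   0.        ,   1.        ]]), 'extrinsics': array([[-0.01744971, -0.99974901,  0.01405079,  0.01281767],
       [ 0.99456202, -0.01591266,  0.10292313, -0.55545668],
       [-0.10267371,  0.01577036,  0.99459007, -0.75170895],
       [ 0.        ,  0.        ,  0.        ,  1.        ]])}
scene {'mtx': array([[494.45331464,   0.        , 262.33123936],
       [  0.        , 494.45331464, 194.81916688],
       [  0.        ,   0.        ,   1.        ]]), 'extrinsics': array([[ 0.38632769,  0.9223569 , -0.00294211, -0.23457358],
       [-0.66188325,  0.27944744,  0.69557148,  0.30464788],
       [ 0.64238732, -0.26677119,  0.71845087, -1.24951934],
       [ 0.        ,  0.        ,  0.        ,  1.        ]])}
```

View pics/top0.png

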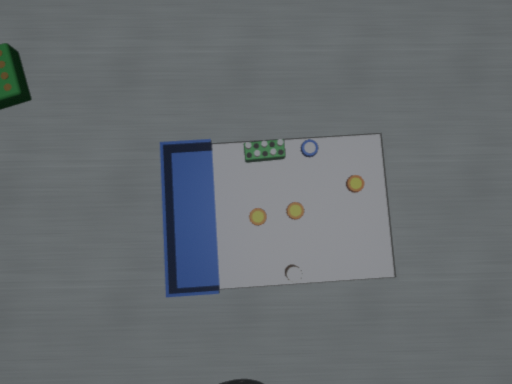

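View pics/scene0.png

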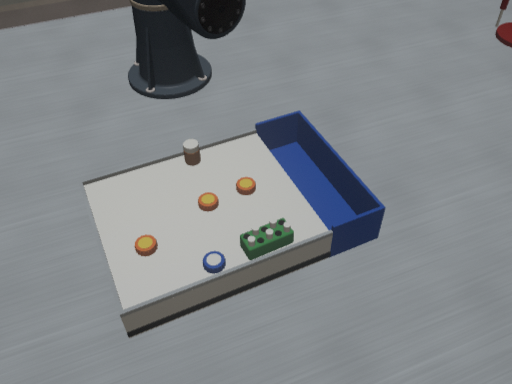

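The top view shows the bin on the left (world +y). The orange caps are at about (258,217), (295,211) and (355,184), the rack at (264,150), the blue cap at (309,148) and the jar at (294,273). Next I'll convert these to positions.

Run:
```python
from h import *
m=robot.camera_model('top');p=cv2.imread('pics/top0.png');d=np.load('top0.npy')
hsv=cv2.cvtColor(p,cv2.COLOR_BGR2HSV)
# caps
mask=cv2.inRange(hsv,(3,90,120),(35,255,255));mask[:100,:60]=0
n,l,s,c=cv2.connectedComponentsWithStats(mask)
for i in range(1,n):
    if s[i,4]>30: print('cap',c[i],s[i,4],np.round(atz(m,*c[i],.074),4), d[int(c[i][1]),int(c[i][0])])
# board white: 
w=cv2.inRange(hsv,(0,0,120),(180,60,255));w=cv2.morphologyEx(w,cv2.MORPH_CLOSE,np.ones((15,15)))
n,l,s,c=cv2.connectedComponentsWithStats(w);i=1+np.argmax(s[1:,4])
cn=cv2.findContours((l==i).astype(np.uint8),0,2)[0][0];r=cv2.minAreaRect(cn);print(r)
b=cv2.boxPoints(r)
for q in cv2.approxPolyDP(cv2.convexHull(cn),6,True)[:,0]: print(q,np.round(atz(m,*q,.06),4))
for u,v,z in[(264,150,.088),(309,148,.074),(294,273,.102)]: print(np.round(atz(m,u,v,z),4))
print(d[240,250],[np.round(backproj(m,u,v,d[v,u]),4) for u,v in[(250,240),(340,240)]])
cv2.imwrite('pics/crop.png',cv2.resize(p[120:310,150:405],None,fx=3,fy=3,interpolation=cv2.INTER_CUBIC))
```

```text
cap [355.43367347 182.89285714] 196 [ 0.5713 -0.1865  0.074 ] 0.73962384
cap [295.00980392 210.25      ] 204 [ 0.5191 -0.0654  0.074 ] 0.7322972
cap [257.41148325 216.4354067 ] 209 [0.5083 0.0085 0.074 ] 0.7293187
((301.4862060546875, 210.00094604492188), (144.7763214111328, 174.55181884765625), 86.02750396728516)
[379 135] [ 0.6711 -0.2431  0.06  ]
[393 276] [ 0.3873 -0.2564  0.06  ]
[220 288] [0.3708 0.0836 0.06  ]
[213 144] [0.6571 0.0958 0.06  ]
[ 0.6369 -0.0064  0.088 ]
[ 0.6429 -0.0967  0.074 ]
[ 0.4012 -0.0572  0.102 ]
0.74109316 [array([0.4626, 0.0238, 0.058 ]), array([ 0.4594, -0.155 ,  0.0585])]
```

View pics/crop.png

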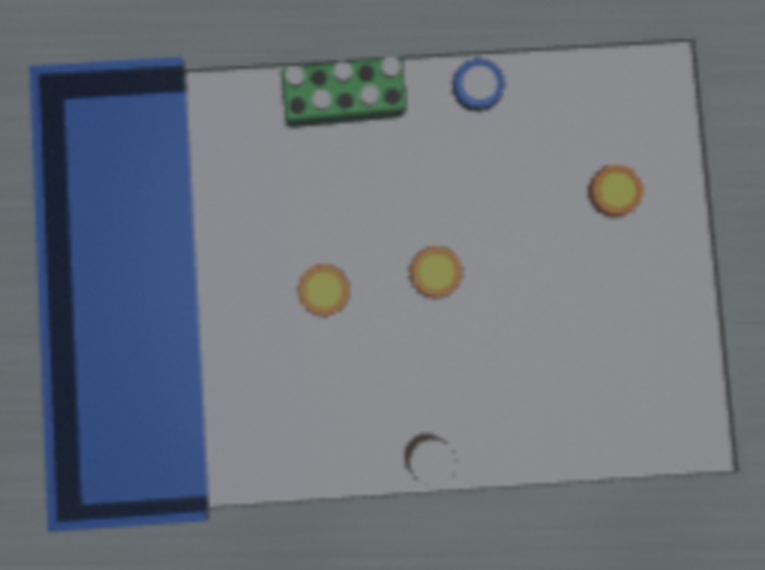

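```bash
cat >> h.py <<'E'
YD=np.array([-0.045,0.999]);HEAD=1.616
def go(x,y,z):
    o=robot.get_obs();q=o['tool_rot'];p=o['position']
    h=2*np.arctan2(q[1],q[0]);dw=np.array([x,y,z])-p
    tx=np.array([np.cos(h),np.sin(h)]);ty=np.array([np.sin(h),-np.cos(h)])
    s=(h-HEAD+np.pi)%(2*np.pi)-np.pi
    print('t',o['time'],'p',np.round(p,4),'F',np.round(o['ft_force'],1),'w',o['grip_width'],'\n move cm',np.round(100*np.array([tx@dw[:2],ty@dw[:2],-dw[2]]),2),'spin',round(s,3))
E
python3 -c "
from h import *
go(.51,-.0275,.14)"
```

```text
t 0.1 p [ 0.254  -0.5703  0.2217] F [ 0.8  0.1 -0.5] w 0.08675142501265384 
 move cm [ 45.46 -39.18   8.17] spin -1.197
```

{"fn": "arm_command", "kwargs": {
  "targets": [
    [9,-7.8,0.5,-0.18,2.2],
    [14,-12,1,-0.36,2.2],
    [19,-16,2,-0.54,2.2],
    [24,-20,3,-0.72,2.2],
    [28,-24,4,-0.9,2.2]
  ]
}}

```text
time: 0.72
position: [0.3893, -0.2892, 0.1913]
tool_rot: [0.789, 0.615, 0.0, 0.0]
ft_force: [1.3, 0.2, -1.1]
grip_width: 0.0447
```

```bash
python3 -c "
from h import *
go(.51,-.0275,.14)"
```

```text
t 0.725 p [ 0.3893 -0.2892  0.1913] F [ 1.3  0.2 -1.1] w 0.04472654481633881 
 move cm [28.33  5.32  5.13] spin -0.292
```

{"fn": "arm_command", "kwargs": {
  "targets": [
    [6,1.2,1,-0.15,2.2],
    [12,2.4,2,-0.292,2.2],
    [18,3.6,3,-0.292,2.2],
    [23,4.5,4,-0.292,2.2],
    [26,5,5,-0.292,2.2]
  ]
}}

```text
time: 1.35
position: [0.5023, -0.0491, 0.141]
tool_rot: [0.692, 0.722, 0.0, -0.0]
ft_force: [0.3, 0.0, -0.6]
grip_width: 0.0219
```

{"fn": "arm_command", "kwargs": {
  "targets": [
    [0,0,0,0,2.2],
    [0,0,0,0,2.2]
  ]
}}

```text
time: 1.6
position: [0.5016, -0.052, 0.1415]
tool_rot: [0.693, 0.721, -0.0, -0.0]
ft_force: [-0.6, -0.3, 0.2]
grip_width: 0.0224
```

Run:
```python
from h import *
go(.51,-.0275,.066)
p,d=robot.camera('wrist');save('w1',p)
p,d=robot.camera('top');save('t1',p)
```

```text
t 1.6 p [ 0.5016 -0.052   0.1415] F [-0.6 -0.3  0.2] w 0.022413762447985784 
 move cm [2.41 0.93 7.55] spin -0.005
```

View pics/w1.png

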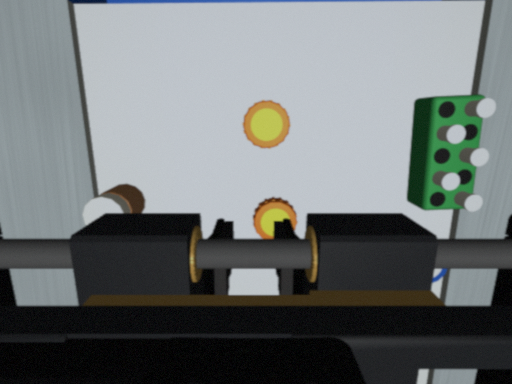

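Run:
```python
from h import *
m=robot.camera_model('wrist')
print(atz(m,267,124,.074),atz(m,275,218,.074),atz(m,78,4,.06),atz(m,483,0,.06), 'jar',atz(m,106,210,.102),'rack',atz(m,445,150,.088))
```

```text
[0.50837193 0.00705669 0.074     ] [ 0.5180721  -0.06378047  0.074     ] [0.37276204 0.08355103 0.06      ] [0.6555145  0.09693932 0.06      ] jar [ 0.40112641 -0.05318844  0.102     ] rack [ 0.63128404 -0.00538341  0.088     ]
```

View pics/t1.png

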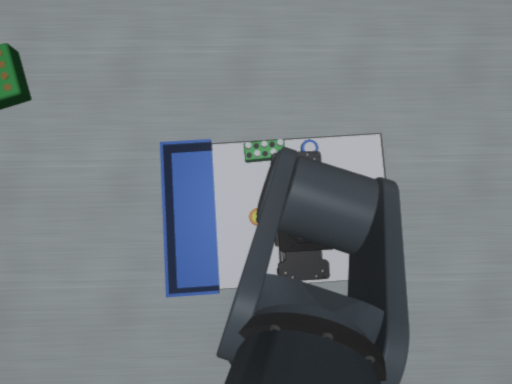

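{"fn": "arm_command", "kwargs": {
  "targets": [
    [2.4,0.75,0,0,2.2],
    [2.4,0.75,0,0,2.2],
    [2.4,0.75,3.5,0,2.2],
    [2.4,0.75,6,0,2.2],
    [2.4,0.75,7.5,0,2.2]
  ]
}}

```text
time: 2.33
position: [0.5078, -0.0284, 0.0656]
tool_rot: [0.693, 0.721, -0.0, -0.0]
ft_force: [-0.2, 1.2, -0.4]
grip_width: 0.022
```

{"fn": "arm_command", "kwargs": {
  "targets": [
    [0,0,0,0,2.2],
    [0,0,0,0,2.2]
  ]
}}

```text
time: 2.58
position: [0.509, -0.0278, 0.0672]
tool_rot: [0.693, 0.721, 0.0, 0.001]
ft_force: [-0.6, -0.8, 0.1]
grip_width: 0.0217
```

Run:
```python
from h import *
go(.5015,.11,.066)
p,d=robot.camera('wrist');save('w2',p)
```

```text
t 2.575 p [ 0.509  -0.0278  0.0672] F [-0.6 -0.8  0.1] w 0.021664261180614843 
 move cm [13.8  -0.2   0.12] spin -0.006
```

View pics/w2.png

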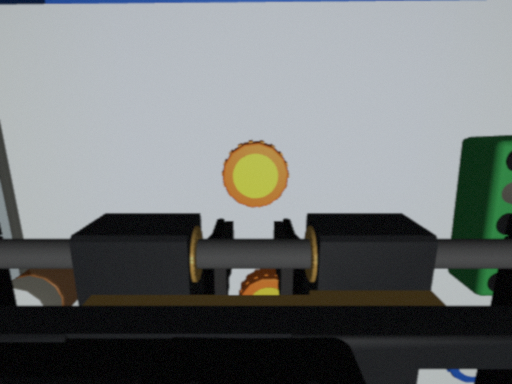

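{"fn": "arm_command", "kwargs": {
  "targets": [
    [0.8,0,0.15,0,2.2],
    [1.8,0,0.15,0,2.2],
    [3,0,0.15,0,2.2],
    [4.2,0,0.15,0,2.2],
    [5.4,0,0.15,0,2.2]
  ]
}}

```text
time: 3.25
position: [0.5061, 0.0277, 0.065]
tool_rot: [0.693, 0.721, 0.0, -0.0]
ft_force: [-0.3, -0.4, 0.8]
grip_width: 0.0218
```

Run:
```python
from h import *
go(.5015,.115,.066)
p,d=robot.camera('wrist');save('w3',p)
```

```text
t 3.25 p [0.5061 0.0277 0.065 ] F [-0.3 -0.4  0.8] w 0.021801831691328554 
 move cm [ 8.74 -0.11 -0.1 ] spin -0.005
```

View pics/w3.png

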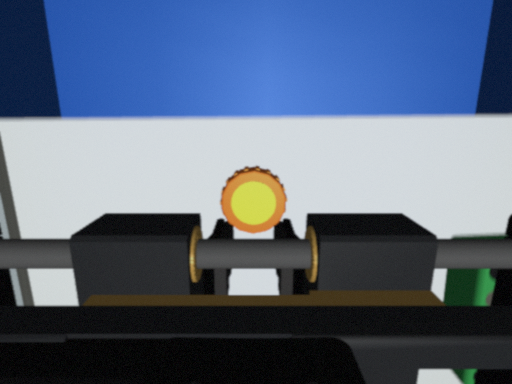

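The cap sits centred between the fingers at (253,201), and the board edge is ahead at row 117. I'll keep pushing.

{"fn": "arm_command", "kwargs": {
  "targets": [
    [1.2,0,0,0,2.2],
    [2.4,0,0,0,2.2],
    [3.6,0,0,0,2.2],
    [4.8,0,0,0,2.2],
    [6.0,0,0,0,2.2]
  ]
}}

```text
time: 3.92
position: [0.5038, 0.0874, 0.065]
tool_rot: [0.693, 0.721, 0.0, -0.0]
ft_force: [1.8, 0.1, -0.1]
grip_width: 0.0224
```

{"fn": "arm_command", "kwargs": {
  "targets": [
    [1.2,0,0,0,2.2],
    [2.4,0,0,0,2.2],
    [3.0,0,0,0,2.2],
    [3.0,0,0,0,2.2]
  ]
}}

```text
time: 4.42
position: [0.5026, 0.117, 0.065]
tool_rot: [0.693, 0.721, -0.0, 0.0]
ft_force: [0.8, 0.4, 0.4]
grip_width: 0.0217
```

Run:
```python
from h import *
go(.52,-.1,.14)
p,d=robot.camera('wrist');save('w4',p)
```

```text
t 4.425 p [0.5026 0.117  0.065 ] F [0.8 0.4 0.4] w 0.021732552971718524 
 move cm [-21.75   0.85  -7.5 ] spin -0.004
```

View pics/w4.png

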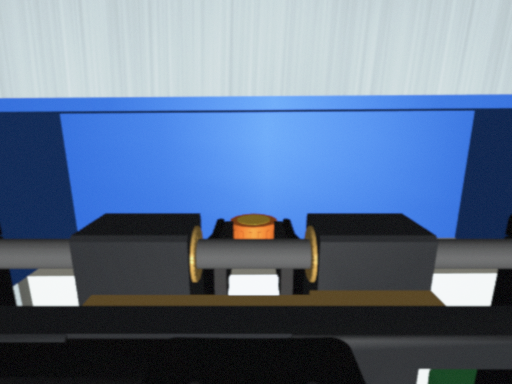

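The cap shows on edge at (253,230), so I'll use depth to see where it is.

Run:
```python
from h import *
p,d=robot.camera('wrist');m=robot.camera_model('wrist')
for u,v in[(253,222),(253,230),(240,232),(265,232),(253,236)]: print(u,v,d[v,u],np.round(backproj(m,u,v,d[v,u]),4),p[v,u])
p,d=robot.camera('scene');save('s4',cv2.resize(p[100:260,220:400],None,fx=4,fy=3.7,interpolation=cv2.INTER_CUBIC))
```

```text
253 222 0.20970014 [0.5017 0.1121 0.0277] [125 102  36]
253 230 0.19959314 [0.5018 0.1105 0.0386] [244 164  74]
240 232 0.20384428 [0.4934 0.1073 0.0349] [233 124  52]
265 232 0.2039581 [0.5098 0.108  0.0348] [239 135  57]
253 236 0.20032288 [0.502  0.1065 0.0388] [243 162  72]
```

View pics/s4.png

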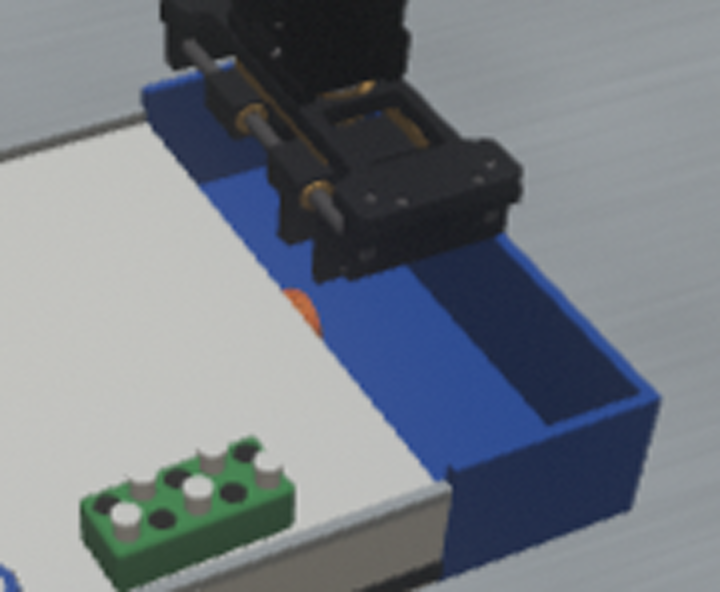

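Cap A has dropped and is standing on edge against the board's end wall, with its top at z≈0.039. Now cap B.

{"fn": "arm_command", "kwargs": {
  "targets": [
    [0,0,-3.5,0,2.2],
    [-3,0,-5,0,2.2],
    [-9,0.4,-5,0,2.2],
    [-15,0.7,-5,0,2.2],
    [-20.5,0.9,-5,0,2.2]
  ]
}}

```text
time: 5.2
position: [0.52, -0.0904, 0.1152]
tool_rot: [0.693, 0.721, 0.0, 0.0]
ft_force: [-0.0, 0.2, -0.5]
grip_width: 0.0222
```

{"fn": "arm_command", "kwargs": {
  "targets": [
    [-1,0,0,0,2.2],
    [-1.2,0,0,0,2.2],
    [-1.2,0,0,0,2.2]
  ]
}}

```text
time: 5.58
position: [0.5196, -0.0986, 0.1149]
tool_rot: [0.692, 0.721, -0.0, -0.001]
ft_force: [0.7, -0.2, 0.4]
grip_width: 0.022
```

Run:
```python
from h import *
go(.52,-.1005,.0655)
p,d=robot.camera('wrist');save('w5',p)
```

```text
t 5.575 p [ 0.5196 -0.0986  0.1149] F [ 0.7 -0.2  0.4] w 0.021996813557179532 
 move cm [-0.19  0.03  4.94] spin -0.004
```

View pics/w5.png

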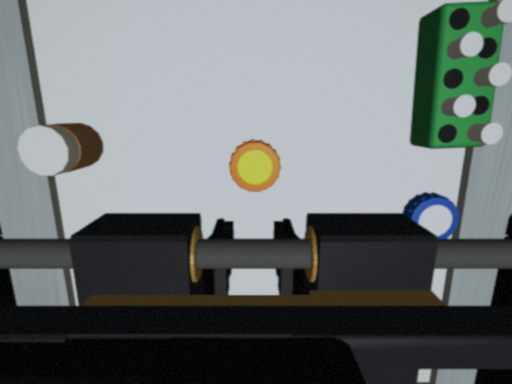

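{"fn": "arm_command", "kwargs": {
  "targets": [
    [-0.2,0,2.5,0,2.2],
    [-0.2,0,4.9,0,2.2],
    [-0.2,0,4.9,0,2.2],
    [0.8,0,4.9,0,2.2],
    [2,0,4.9,0,2.2]
  ]
}}

```text
time: 6.25
position: [0.52, -0.079, 0.0669]
tool_rot: [0.693, 0.721, 0.0, 0.001]
ft_force: [0.1, 0.4, -0.5]
grip_width: 0.022
```

{"fn": "arm_command", "kwargs": {
  "targets": [
    [1.2,0,0,0,2.2],
    [2.4,0,0,0,2.2],
    [3.6,0,0,0,2.2],
    [4.8,0,0,0,2.2],
    [6.0,0,0,0,2.2]
  ]
}}

```text
time: 6.88
position: [0.5171, -0.0192, 0.066]
tool_rot: [0.693, 0.721, 0.0, 0.0]
ft_force: [0.4, -0.2, -0.6]
grip_width: 0.0221
```

Run:
```python
from h import *
go(.512,.12,.0655)
p,d=robot.camera('wrist');save('w6',p)
```

```text
t 6.875 p [ 0.5171 -0.0192  0.066 ] F [ 0.4 -0.2 -0.6] w 0.022103993756487233 
 move cm [13.92  0.05  0.05] spin -0.005
```

View pics/w6.png

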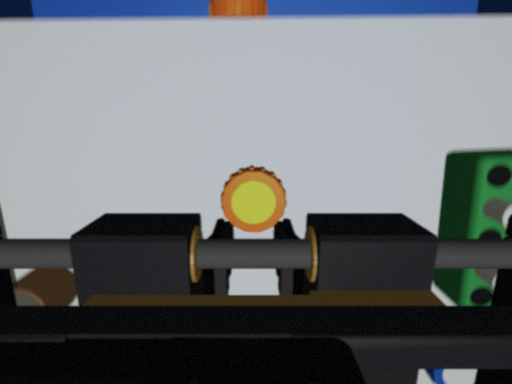

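Cap A stands in the bin at column 238, directly ahead of cap B. I'll steer B diagonally to -x so it drops clear of A.

{"fn": "arm_command", "kwargs": {
  "targets": [
    [0.9,-0.4,0,0,2.2],
    [1.8,-0.95,0,0,2.2],
    [2.7,-1.5,0,0,2.2],
    [3.6,-2.05,0,0,2.2],
    [4.5,-2.6,0,0,2.2]
  ]
}}

```text
time: 7.55
position: [0.4888, 0.0245, 0.066]
tool_rot: [0.693, 0.721, -0.0, -0.0]
ft_force: [-1.2, -0.3, -0.1]
grip_width: 0.0221
```

Run:
```python
from h import *
go(.467,.06,.0655)
p,d=robot.camera('wrist');save('w7',p)
```

```text
t 7.55 p [0.4888 0.0245 0.066 ] F [-1.2 -0.3 -0.1] w 0.02208112322490224 
 move cm [ 3.63 -2.04  0.05] spin -0.005
```

View pics/w7.png

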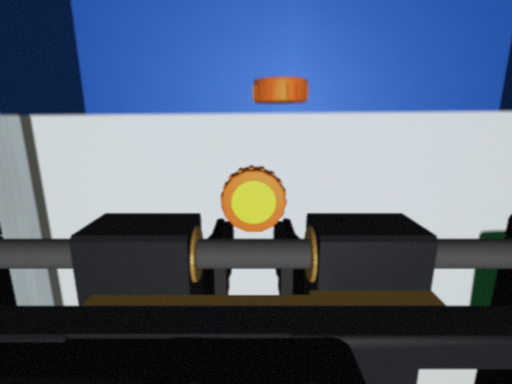

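The cap is still cradled, and cap A is now to the right at column 280. I'll carry on and then go straight over the edge.

{"fn": "arm_command", "kwargs": {
  "targets": [
    [0.9,-0.5,0,0,2.2],
    [1.8,-1.0,0,0,2.2],
    [2.7,-1.5,0,0,2.2],
    [3.6,-2.0,0,0,2.2],
    [4.5,-2.1,0,0,2.2]
  ]
}}

```text
time: 8.22
position: [0.4659, 0.0688, 0.066]
tool_rot: [0.693, 0.721, -0.0, -0.0]
ft_force: [-0.8, -0.2, 0.2]
grip_width: 0.0221
```

{"fn": "arm_command", "kwargs": {
  "targets": [
    [1.1,0,0,0,2.2],
    [2.2,0,0,0,2.2],
    [3.3,0,0,0,2.2],
    [4.4,0,0,0,2.2],
    [4.8,0,0,0,2.2]
  ]
}}

```text
time: 8.85
position: [0.4645, 0.1169, 0.066]
tool_rot: [0.692, 0.721, -0.0, -0.0]
ft_force: [-0.2, -0.1, 0.1]
grip_width: 0.022
```

Run:
```python
from h import *
go(.573,-.2225,.12)
p,d=robot.camera('wrist');save('w8',p)
```

```text
t 8.85 p [0.4645 0.1169 0.066 ] F [-0.2 -0.1  0.1] w 0.021960278221838214 
 move cm [-34.35   9.45  -5.4 ] spin -0.004
```

View pics/w8.png

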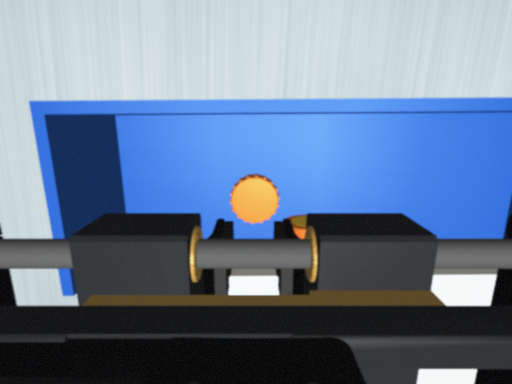

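Cap B lies flat in the bin at (255,199), with A beside it. Now cap C.

{"fn": "arm_command", "kwargs": {
  "targets": [
    [0,0,-3.5,0,2.2],
    [-4,1,-5.4,0,2.2],
    [-10,2.7,-5.4,0,2.2],
    [-16,4.4,-5.4,0,2.2],
    [-22,6,-5.4,0,2.2]
  ]
}}

```text
time: 9.52
position: [0.5338, -0.1035, 0.1202]
tool_rot: [0.693, 0.721, 0.0, 0.0]
ft_force: [0.8, -0.5, -0.0]
grip_width: 0.022
```

{"fn": "arm_command", "kwargs": {
  "targets": [
    [-5,1.5,0,0,2.2],
    [-9,2.6,0,0,2.2],
    [-11.5,3.3,0,0,2.2],
    [-11.9,3.4,0,0,2.2],
    [-11.9,3.4,0,0,2.2]
  ]
}}

```text
time: 10.15
position: [0.5713, -0.2182, 0.1196]
tool_rot: [0.693, 0.721, -0.0, -0.001]
ft_force: [-0.1, 1.0, 0.2]
grip_width: 0.0221
```

Run:
```python
from h import *
go(.5728,-.2205,.0655)
p,d=robot.camera('wrist');save('w9',p)
```

```text
t 10.15 p [ 0.5713 -0.2182  0.1196] F [-0.1  1.   0.2] w 0.022058939934064832 
 move cm [-0.24  0.14  5.41] spin -0.005
```

View pics/w9.png

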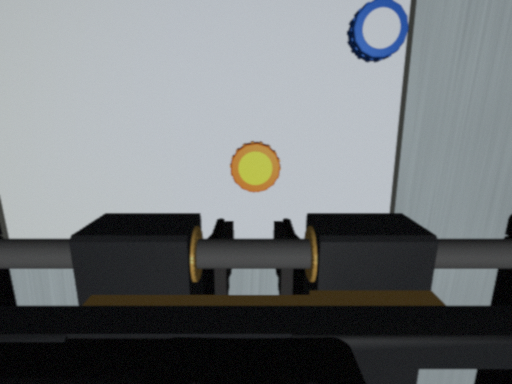

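{"fn": "arm_command", "kwargs": {
  "targets": [
    [-0.2,0.1,2.8,0,2.2],
    [-0.2,0.1,5.3,0,2.2],
    [-0.2,0.1,5.3,0,2.2],
    [0.8,0.1,5.3,0,2.2],
    [2,0.1,5.3,0,2.2]
  ]
}}

```text
time: 10.82
position: [0.5728, -0.1981, 0.0682]
tool_rot: [0.693, 0.721, 0.0, 0.001]
ft_force: [0.9, -0.4, 0.2]
grip_width: 0.0218
```

{"fn": "arm_command", "kwargs": {
  "targets": [
    [1.2,0,0,0,2.2],
    [2.4,0,0,0,2.2],
    [3.6,0,0,0,2.2],
    [4.8,0,0,0,2.2],
    [6.0,0,0,0,2.2]
  ]
}}

```text
time: 11.45
position: [0.5699, -0.1381, 0.067]
tool_rot: [0.693, 0.721, 0.0, 0.0]
ft_force: [-0.6, 0.3, -0.9]
grip_width: 0.0223
```

Run:
```python
from h import *
go(.558,.12,.0655)
p,d=robot.camera('wrist');save('w10',p)
```

```text
t 11.45 p [ 0.5699 -0.1381  0.067 ] F [-0.6  0.3 -0.9] w 0.022251378840684982 
 move cm [25.84 -0.16  0.15] spin -0.005
```

View pics/w10.png

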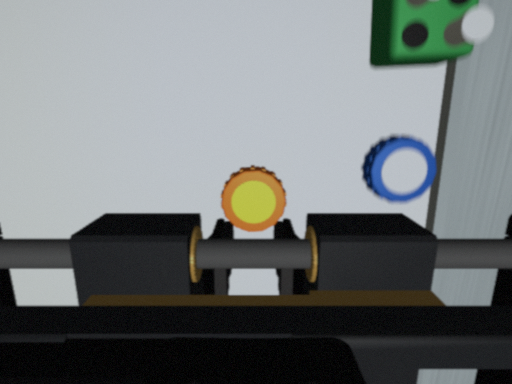

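Cap C is cradled at (253,200). The blue cap and rack are well to the right.

{"fn": "arm_command", "kwargs": {
  "targets": [
    [1.2,0,0.1,0,2.2],
    [2.4,0,0.1,0,2.2],
    [3.6,0,0.1,0,2.2],
    [4.8,0,0.1,0,2.2],
    [6.0,0,0.1,0,2.2]
  ]
}}

```text
time: 12.12
position: [0.5674, -0.0781, 0.066]
tool_rot: [0.693, 0.721, 0.0, -0.0]
ft_force: [0.1, 0.1, -0.8]
grip_width: 0.022
```

{"fn": "arm_command", "kwargs": {
  "targets": [
    [1.2,0,0,0,2.2],
    [2.4,0,0,0,2.2],
    [3.6,0,0,0,2.2],
    [4.8,0,0,0,2.2],
    [6.0,0,0,0,2.2]
  ]
}}

```text
time: 12.75
position: [0.5651, -0.0182, 0.066]
tool_rot: [0.693, 0.721, 0.0, 0.0]
ft_force: [0.4, 0.7, 0.5]
grip_width: 0.022
```

Run:
```python
from h import *
go(.558,.12,.0655)
p,d=robot.camera('wrist');save('w11',p)
```

```text
t 12.75 p [ 0.5651 -0.0182  0.066 ] F [0.4 0.7 0.5] w 0.022028284498581706 
 move cm [13.84 -0.16  0.05] spin -0.005
```

View pics/w11.png

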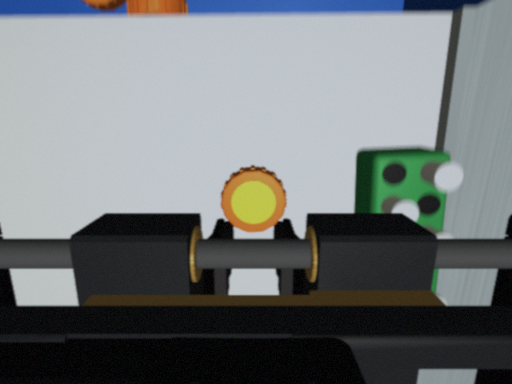

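{"fn": "arm_command", "kwargs": {
  "targets": [
    [1.2,0,0,0,2.2],
    [2.4,0,0,0,2.2],
    [3.6,0,0,0,2.2],
    [4.8,0,0,0,2.2],
    [6.0,0,0,0,2.2]
  ]
}}

```text
time: 13.42
position: [0.5626, 0.0418, 0.066]
tool_rot: [0.693, 0.721, 0.0, -0.0]
ft_force: [0.7, -0.1, 1.3]
grip_width: 0.0219
```

{"fn": "arm_command", "kwargs": {
  "targets": [
    [1.2,0,0,0,2.2],
    [2.4,0,0,0,2.2],
    [3.6,0,0,0,2.2],
    [4.8,0,0,0,2.2],
    [6.0,0,0,0,2.2]
  ]
}}

```text
time: 14.05
position: [0.5602, 0.1017, 0.066]
tool_rot: [0.693, 0.721, -0.0, -0.0]
ft_force: [0.3, 0.0, -0.2]
grip_width: 0.0221
```

{"fn": "arm_command", "kwargs": {
  "targets": [
    [1.2,0,0,0,2.2],
    [1.8,0,0,0,2.2],
    [1.8,0,0,0,2.2]
  ]
}}

```text
time: 14.42
position: [0.5595, 0.1193, 0.066]
tool_rot: [0.693, 0.721, -0.0, 0.0]
ft_force: [-0.0, 0.0, 0.2]
grip_width: 0.0224
```

Run:
```python
from h import *
go(.558,.12,.0655)
p,d=robot.camera('wrist');save('w12',p)
```

```text
t 14.425 p [0.5595 0.1193 0.066 ] F [-0.   0.   0.2] w 0.022357465683180987 
 move cm [ 0.08 -0.15  0.05] spin -0.004
```

View pics/w12.png

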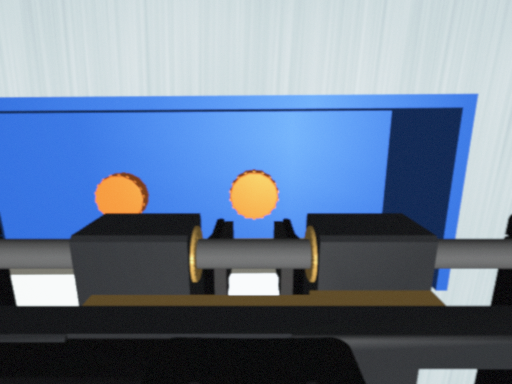

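C is in the bin at (255,195) and B at (121,195). I'll lift clear and check everything.

{"fn": "arm_command", "kwargs": {
  "targets": [
    [0,0,-5,0,2.2],
    [0,0,-10,0,2.2],
    [-5,0,-14,0,2.2],
    [-11,0,-16,0,2.2],
    [-17,0,-16,0,2.2]
  ]
}}

```text
time: 15.1
position: [0.5676, -0.0531, 0.2286]
tool_rot: [0.693, 0.721, 0.001, 0.002]
ft_force: [-0.2, -0.2, -0.9]
grip_width: 0.0222
```

{"fn": "arm_command", "kwargs": {
  "targets": [
    [-5,0,0,0,2.2],
    [-9,0,0,0,2.2],
    [-9,0,0,0,2.2],
    [-9,0,0,0,2.2]
  ]
}}

```text
time: 15.6
position: [0.5694, -0.1407, 0.2257]
tool_rot: [0.693, 0.721, 0.0, -0.001]
ft_force: [-0.9, -0.1, 0.4]
grip_width: 0.022
```

Run:
```python
from h import *
out=[]
for n in('top','scene'):
    p,d=robot.camera(n);save(n+'9',p);m=robot.camera_model(n)
    if n=='top':
        p2=p[120:310,150:405]
        hsv=cv2.cvtColor(p,cv2.COLOR_RGB2HSV);mask=cv2.inRange(hsv,(3,90,100),(35,255,255));mask[:100,:60]=0
        k,l,s,c=cv2.connectedComponentsWithStats(mask)
        for i in range(1,k):
            if s[i,4]>15:
                u,v=c[i].round().astype(int);print(c[i],s[i,4],np.round(backproj(m,u,v,d[v,u]),3))
    else: p2=p[60:310,80:390]
    save(n+'9c',cv2.resize(p2,None,fx=2.4,fy=2.3,interpolation=cv2.INTER_CUBIC))
print(robot.get_obs()['position'])
```

```text
[198.98895028 194.68508287] 181 [0.558 0.13  0.019]
[210.33695652 220.79347826] 92 [0.502 0.105 0.04 ]
[201.92513369 239.35294118] 187 [0.466 0.124 0.021]
[ 0.56956258 -0.13968623  0.2258731 ]
```

View pics/top9c.png

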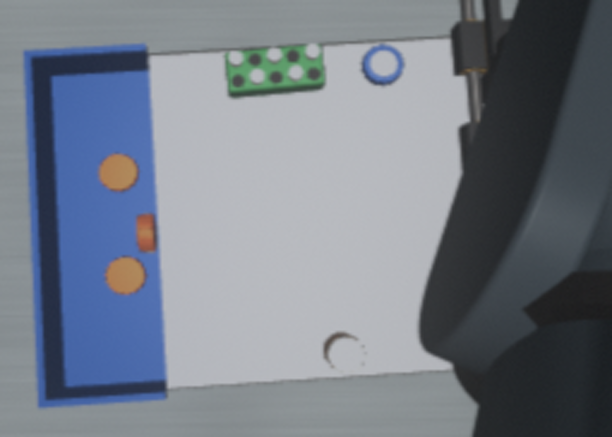

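View pics/scene9c.png

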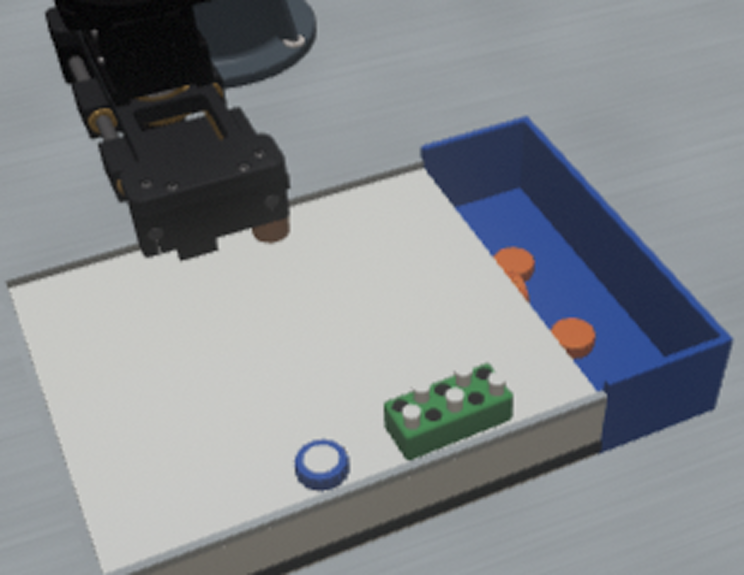

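All three caps are in the bin at rest. The rack (264,150), blue cap (309,148) and jar (294,273) are at the same pixels as at the start, and the arm is clear.

```bash
python3 -c "
from h import *
print(robot.hand_in(), robot.get_obs()['time'])"
```

```text
the job is handed in; nothing more can be done
the job is handed in; nothing more can be done
```

I swept all three orange caps along the board and over its open end, one at a time, cradled between partly open fingertips. All three dropped into the blue bin. The caps were only slid, never gripped or lifted. I handed the job in after about 16 s of the 48 s allowed; the hand-in reported no verdict.

**Caps:** my last top view showed two lying flat in the bin. The third stands on its edge against the board's end wall, with its top at z ≈ 0.040 m. I estimate its centre at z ≈ 0.02 m and about 15 mm past the board's edge, well below the 0.046 m limit. It had stood like that for about 10 s.

**Rack, jar and blue cap:** all three were at the same pixels as at the start, to within about 1 px (about 2 mm).

**Checks:** the top and wrist cameras mostly agreed to about 2 mm, and to 4–6 mm on the jar and rack. Wrist force readings stayed at noise level, under 2 N. The arm was clear of everything at hand-in. No check failed.

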